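# Slide three brass blanks under the inspection hood with a straightedge

## Task

Take the straightedge by its leaning wooden handle, gather the three brass bars against its front face and, using only the straightedge on them, push all three together, side by side, under the inspection hood until their far ends are up against its back stop. Then draw the straightedge back out clear of the hood and leave it standing on its foot on the bench, without disturbing the other tools.

Things in the scene. Friction and masses are not known exactly. Their poses are not given: they have to be found in the camera images.
- straightedge: Loose straightedge, 0.5 kg: upright steel blade 190 mm wide (y), 34 high, 6 thick, on a flat steel foot 190 wide, 5 thick, reaching 80 mm back (-x), on which it stands by itself; a pale wooden handle plate leans back over the foot. Origin: middle of the lower edge of the blade's flat front face, at bench level; +x points out of the front face (pushing direction), z up.
- handle_grip (a point): Where to hold the straightedge: middle of its wooden handle plate, at (-66, 0, 82) mm from its origin; same axes. Plate 100 mm wide (y), 12 mm thick, leaning back 35 degrees from vertical (up along it is (-0.574, 0, 0.819)); it goes on 40 mm beyond this point and 80 mm below it. Pinch it across its thickness, the gripper tilted 35 degrees to lie along it.
- hood: Low inspection hood fixed to the bench: grey back stop and cheeks, milky clear roof, two light bars. Origin: middle of the back stop's front face, at bench level; +x points inward, the way parts are pushed up to the stop (upright plane x = 0); z up. Inside: y from -130 to 130 mm, 100 mm high. Roof top at 118 mm. A foot reaches 171 mm to either side.
- hood_mouth (a point): Middle of the hood's open mouth at bench level, 106 mm in front of the back stop (-x of the hood); same axes as the hood. Beyond the hood (to the robot's right) stand a tall bench vice at the bench's front edge, with a lamp on an arm over it, and on the left side of the work a blue crate 170 mm high: keep clear of them on the way.
- bar_0: Loose round off-cut of brass bar, 80 mm long, 28 mm across, 0.3 to 0.5 kg, lying on the bench; it slides and does not roll. Origin: below its centre, at bench level; its length is along its y axis, roughly along the hood's x axis. One of three alike, side by side in front of the hood's mouth with their ends staggered.
- bar_1: Loose round off-cut of brass bar, 80 mm long, 28 mm across, 0.3 to 0.5 kg, lying on the bench; it slides and does not roll. Origin: below its centre, at bench level; its length is along its y axis, roughly along the hood's x axis. One of three alike, side by side in front of the hood's mouth with their ends staggered.
- bar_2: Loose round off-cut of brass bar, 80 mm long, 28 mm across, 0.3 to 0.5 kg, lying on the bench; it slides and does not roll. Origin: below its centre, at bench level; its length is along its y axis, roughly along the hood's x axis. One of three alike, side by side in front of the hood's mouth with their ends staggered.
- spanner_small: Bystander: combination spanner, 27x160x11 mm, long along y; origin below its centre.
- red_driver: Bystander: red-handled screwdriver, 32x246x34 mm, long along y; origin below its centre.
- tape_roll: Bystander: roll of cream masking tape lying flat, 104 mm across, 25 mm high; origin below its centre.
- red_pliers: Bystander: pliers with red handles, 61x162x14 mm, long along y; origin below its centre.
- wood_block: Bystander: beech block, 60x110x38 mm, long along y; origin below its centre.

How it is judged:
On the way:
1. all three bars lie with their near ends against the front face of the straightedge (within 10 mm) while their centres are still at least 80 mm from the back stop (x of bar_0 in the frame of straightedge between 0.03 and 0.05 m and y of bar_0 in the frame of straightedge between -0.095 and 0.095 m and x of each of bar_0, bar_1, bar_2 in the frame of hood below -0.08 m and x of bar_1 in the frame of straightedge between 0.03 and 0.05 m and y of bar_1 in the frame of straightedge between -0.095 and 0.095 m and x of bar_2 in the frame of straightedge between 0.03 and 0.05 m and y of bar_2 in the frame of straightedge between -0.095 and 0.095 m), for 0.2 s.
At the end, for the whole second after the job is handed in: Each bar at rest on the bench under the hood between its cheeks, far end within about 10 mm of the back stop, length within 0.2 rad of the pushing direction; straightedge standing at rest on its foot on the bench, its front at least 14 mm outside the hood's mouth (x of bar_0 in the frame of hood between -0.05 and 0 m and y of bar_0 in the frame of hood between -0.115 and 0.115 m and angle between the y axis of each of bar_0, bar_1, bar_2 and the x axis of hood, either way round below 0.2 rad and height (world z) of each of bar_0, bar_1, bar_2, straightedge below 0.006 m and linear speed of each of bar_0, bar_1, bar_2, straightedge below 0.01 m/s and x of bar_1 in the frame of hood between -0.05 and 0 m and y of bar_1 in the frame of hood between -0.115 and 0.115 m and x of bar_2 in the frame of hood between -0.05 and 0 m and y of bar_2 in the frame of hood between -0.115 and 0.115 m and x of straightedge in the frame of hood below -0.12 m and angle between straightedge's own z axis and vertical below 0.1 rad); the robot touches nothing.
It fails at once if the robot itself touches a bar (only the straightedge may) (contact force between any of the fingers, the arm and bar_0 above 0.5 N or contact force between any of the fingers, the arm and bar_1 above 0.5 N or contact force between any of the fingers, the arm and bar_2 above 0.5 N).
It fails at once if a bar is lifted more than 15 mm off the bench (height (world z) of any of bar_0, bar_1, bar_2 above 0.015 m).
It fails at once if a bystander is moved more than 20 mm (distance of any of spanner_small, red_driver, tape_roll, red_pliers, wood_block from where it was at the start of the episode above 0.02 m).
It also fails if it takes over 59 s, if anything falls off the work surface, if the arm or the gripper's body presses on something with over 40 N, if the wrist force passes 120 N, or if a joint passes its speed limit or range.

## Robot

A 6-joint arm with a two-finger parallel gripper is mounted at the origin on a cart in front of the work surface, level with it; the furniture and walls round the work are solid. World frame = base frame: x ahead of the robot, y to its left, z up, the work surface at z = 0. Lengths are in m, angles in rad, forces in N, time in s.
With the tool pointing down it reaches from about 0.35 to 0.975 m from the base axis. Payload 17.4 kg.
Tool frame: the origin (TCP) lies between the finger pads; the fingertips stand 25 mm ahead of it and the grasp point (between the pads) lies 6 mm ahead of it; z points along the fingers, y is the line along which they close (so a half turn about z gives the same grasp; the last joint's range is limited). The gripper opens to 85 mm and grips with 20 to 120 N. Pads are 22 mm wide; open, the fingers measure 114 mm over their backs; the gripper's body (76 mm by 85 mm) begins 54 mm behind the grasp point. The pads swing forward as they close: fully open they stand 13 mm farther back than shut.
Start: joints at [1.207, 0.116, 1.442, -0, 1.584, -0.038], TCP at [0.216, 0.639, 0.256] pointing down, gripper open.
Joint ranges: [-2.83, 2.83], [-0.83, 2.19], [0.07, 2.5], [-1.14, 4.28], [0.01, 3], [-2.97, 2.97]. Speed limits (rad/s): [1.89, 1.89, 2.22, 3.14, 3.14, 3.14].

## Interface

Orientations are given as a rotation vector (axis times angle).
In Python, from workcell import get_state, eyes, job gives the robot as it stands.
- The arm moves only by the tool send_rows, never from a script. Its argument "steps" is a list of rows, each a list of 3 entries, a list of its own where there are three numbers: the shift along the tool's x, y, z in mm, then the turn about the tool's z in rad, then the closure, from -1 (fully open) to 1 (shut), so that 0 is half open. In form: [[[tx, ty, tz], spin, fingers], ...]. A call has 1 to 5 rows; each row shifts and turns the commanded pose from where the row before left it, along the tool's axes as they then stand; what a row does not reach is not made up. A row lasts 1/12 s, in which the tool goes at most 41.7 mm and 7.16 degrees, less where a joint would pass 70% of its speed; a pose out of reach is approached as far as the arm can. A call with a gripper value outside its range is refused whole. The fingers move at their own pace and stop on an object; "force" is the grip in N (left out, the last holds). Time passes only in rows, so rows that do not move let the fingers close. It gives the time, the measured TCP pose, the force, the opening and the grip force at its end, in the units of the state.
- get_state(): the state, without advancing time (a new reading comes with each control period).
- eyes.snapshot(name): name is "scene" or "top" or "wrist"; returns (picture, depth): 480x640x3 uint8, red, green, blue; 480x640 float32, m along the optical axis (not along the pixel's ray), 0 where there is no reading.
- eyes.camera_params(name): a dict with "fx", "fy", "cx", "cy" (pixels), "distortion" ([k1, k2, p1, p2, k3] as OpenCV has them; the pictures are not rectified), "R" (3x3) and "t" (3): a world point X has camera coordinates R X + t; the wrist camera has in their place "hand_eye" (4x4, takes a point from camera to tool coordinates, whose origin is the TCP and whose axes are the flange's). Camera axes: x right, y down, z forward; pixel columns grow to the right and rows downward; lengths in m; the calibration is good to about 2 mm. A picture is of the moment at which its call begins: read the wrist's pose just before it. camera_params takes no time and is no camera call.
- job.job_done(): hands the job in; it is judged then, once.
The state is a dict: "clock": time; "joint_pos": joint angles; "qvel": joint speeds; "joint_efforts": joint torques, N m; "ee_pos": TCP position; "tcp_rot": TCP orientation; "wrist_force": force on the tool from outside, world axes, zero at the start; "ft_torque": the same for the moment, N m; "gripper_width": finger opening in m; "finger_force": force on a finger pad.
Only numpy, scipy, OpenCV 4.12 (cv2) and the standard library are available. Lean on these libraries where they do the work, as an engineer would, in place of code of your own. Each camera call takes 0.05 s, during which the arm holds its last target. There are 200 camera calls.

## Working session

There is one attempt and no reset: what is moved stays moved. The work goes in short steps, Python scripts to look and compute and a tool call to move; the robot and the scene stay as the last step left them, time stands still between calls to the robot, and variables do not carry over. Pictures are saved under pics/ and viewed, at most 10 in all, crops included, and the job is handed in when it is done.

Besides the shell and the picture viewer there is one more tool, called after "Emit:" as name([rows], argument=value, ...), one row to a line, values as JSON. send_rows: Moves the arm, as the interface text tells. Its arguments: {"type":"object","properties":{"steps":{"type":"array"},"force":{"type":"number"}},"required":["steps"]}

```bash
mkdir -p pics
cat > h.py <<'E'
import numpy as np, cv2
from workcell import get_state, eyes, job
from scipy.spatial.transform import Rotation as Ro
def cam(n):
    p=eyes.camera_params(n); K=np.array([[p['fx'],0,p['cx']],[0,p['fy'],p['cy']],[0,0,1.]])
    return K,np.array(p['distortion'],float),p
def ext(n,p,s=None):
    if 'R' in p: return np.array(p['R']),np.array(p['t'])
    T=np.eye(4);T[:3,:3]=Ro.from_rotvec(s['tcp_rot']).as_matrix();T[:3,3]=s['ee_pos']
    M=np.linalg.inv(T@np.array(p['hand_eye'])); return M[:3,:3],M[:3,3]
def plane(n,uv,z,s=None):
    K,d,p=cam(n);R,t=ext(n,p,s)
    x=cv2.undistortPoints(np.array(uv,float).reshape(-1,1,2),K,d)[:,0]
    r=np.c_[x,np.ones(len(x))]@R; c=-R.T@t
    return c+r*((z-c[2])/r[:,2])[:,None]
def cloud(n,dep,s=None):
    K,d,p=cam(n);R,t=ext(n,p,s)
    v,u=np.mgrid[:480,:640]
    x=cv2.undistortPoints(np.c_[u.ravel(),v.ravel()].astype(float).reshape(-1,1,2),K,d)[:,0]
    P=np.c_[x,np.ones(len(x))]*dep.ravel()[:,None]
    return ((P-t)@R).reshape(480,640,3)
E
python3 - <<'E'
from h import *
s=get_state();print(s)
for n in ['scene','top']:
    im,de=eyes.snapshot(n);cv2.imwrite(f'pics/{n}0.png',im[...,::-1]);np.savez(f'{n}0.npz',im=im,de=de)
    K,d,p=cam(n);print(n,-np.array(p['R']).T@p['t'],np.array(p['R'])[2],K[0,0],(de>0).mean())
E
```

```text
{'clock': 0.0, 'joint_pos': array([ 1.20721547e+00,  1.16484952e-01,  1.44230664e+00, -1.34882855e-05,
        1.58400876e+00, -3.78174605e-02]), 'qvel': array([ 0.00115734, -0.00070686, -0.00052395, -0.00095122, -0.00186612,
        0.00072173]), 'joint_efforts': array([ 3.42373154e-03, -7.31998587e+01, -6.32501507e+01,  2.14517349e-04,
        6.37369129e-03, -4.13202929e-05]), 'ee_pos': array([0.21598126, 0.63932501, 0.25553717]), 'tcp_rot': array([-5.09411587e-01, -3.09978566e+00,  1.86304779e-03]), 'wrist_force': array([ 1.02998109, -0.34443074, -0.11968358]), 'ft_torque': array([-0.0001274 ,  0.03059247, -0.02050366]), 'finger_force': 0.0, 'gripper_width': 0.08514941147282461}
scene [-0.38355417  0.85778063  0.94580863] [ 0.64944629 -0.50193949 -0.57120597] 513.138184553641 0.996044921875
top [0.37323891 0.11411868 1.32946537] [ 0.18381735 -0.02185753 -0.98271737] 492.97158477312695 0.9961263020833333
```

View pics/scene0.png

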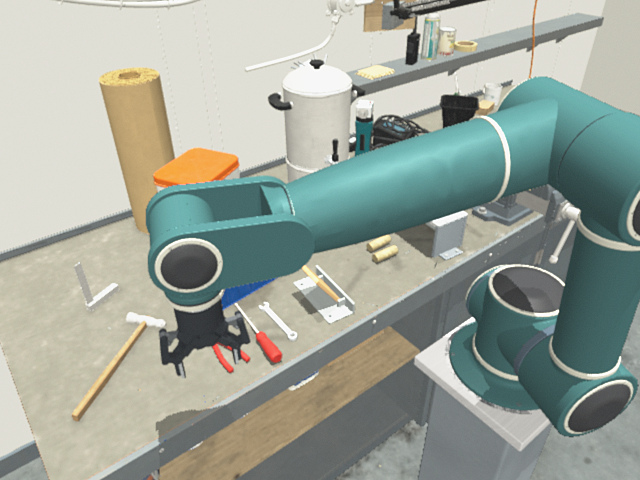

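View pics/top0.png

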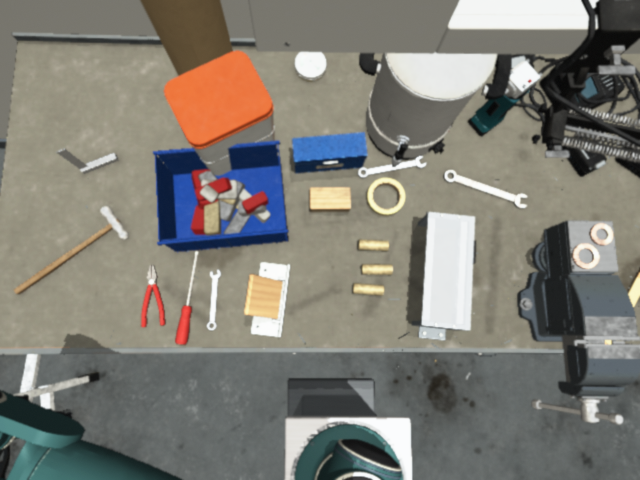

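The top view shows the straightedge at about (265,300), bars at (373,245), (377,270), (368,289), and the hood at (450,270) with its mouth to the left. Pushing is along world −y. Next I'll measure these with the top depth.

Run:
```python
from h import *
D=np.load('top0.npz');im,de=D['im'],D['de'];C=cloud('top',de)
hsv=cv2.cvtColor(im,cv2.COLOR_RGB2HSV)
def sub(u0,u1,v0,v1):
    m=np.zeros((480,640),bool);m[v0:v1,u0:u1]=1;return m
Z=C[...,2]
print('bench z',np.median(Z[sub(300,340,230,340)]))
# bars
m=(sub(340,405,230,300)&(Z>0.008)).astype(np.uint8)
n,l,st,ce=cv2.connectedComponentsWithStats(m)
for i in range(1,n):
    if st[i,4]<50: continue
    P=C[l==i];r=cv2.minAreaRect(P[:,:2].astype(np.float32)*1000);print('bar',st[i,4],np.round(r[0]),np.round(r[1]),round(r[2],1),Z[l==i].max())
# hood roof
def rect(m,t):
    P=C[m];r=cv2.minAreaRect(P[:,:2].astype(np.float32)*1000);print(t,m.sum(),np.round(r[0],1),np.round(r[1],1),round(r[2],2),np.round(cv2.boxPoints(r)),np.median(P[:,2]))
rect(sub(400,500,190,350)&(abs(Z-0.118)<0.006),'roof')
M=sub(225,300,250,345)
for a,b in[(0.002,0.012),(0.027,0.042)]:
    mm=M&(Z>a)&(Z<b); mm=cv2.morphologyEx(mm.astype(np.uint8),cv2.MORPH_OPEN,np.ones((2,2))).astype(bool)
    rect(mm,('se',a))
wood=M&(hsv[...,1]>70)&(Z>0.03);rect(wood,'wood');print(Z[wood].min(),Z[wood].max())
P=C[wood];A=P-P.mean(0);w=np.linalg.svd(A,full_matrices=False)[2];print('mean',P.mean(0),'normal',w[2],'ax',w[0],w[1])
for nme,uv,z in [('footNE',[288,264],.005),('blade',[[289,264],[279,336]],.034)]:
    print(nme,plane('top',uv,z))
for k,b in dict(wb=(305,355,180,215),tape=(363,410,172,220),sp=(203,222,265,335),drv=(172,203,250,348),crate=(150,292,140,250),blue=(288,370,130,178)).items():
    mm=sub(*b)&(Z>0.006);P=C[mm];print(k,np.round(np.percentile(P,[2,98],axis=0),3).tolist())
cv2.imwrite('pics/crop.png',cv2.resize(im[170:360,220:500,::-1],None,fx=2.8,fy=2.8,interpolation=cv2.INTER_CUBIC))
```

```text
bench z -0.00026188003650580053
bar 307 [510.  18.] [ 72. 326.] 42.4 1.3294653665559417
bar 317 [474.   8.] [ 61. 287.] 31.5 1.3294653665559417
bar 323 [476. -59.] [80. 27.] 86.2 0.03470422793529815
roof 5321 [ 518.4 -245.3] [118.9 283.7] 84.36 [[ 371. -291.]
 [ 654. -318.]
 [ 665. -200.]
 [ 383. -172.]] 0.11792704744948418
('se', 0.002) 635 [429.5 173.9] [138.9 218.2] 79.0 [[309. 127.]
 [523.  85.]
 [550. 221.]
 [336. 263.]] 0.004737034686073634
('se', 0.027) 320 [442.8 167.2] [177.7  74.5] 12.14 [[348. 185.]
 [364. 112.]
 [537. 149.]
 [522. 222.]] 0.0303353734875387
wood 1189 [442.  178.7] [158.1 103. ] 76.33 [[373. 114.]
 [473.  90.]
 [511. 243.]
 [411. 268.]] 0.08141308828661137
0.03014891571766154 1.3294653665559417
mean [0.45170118 0.21683704 0.08450801] normal [ 0.00369805 -0.99998963 -0.002659  ] ax [-0.05226015 -0.00284865  0.99862944] [-0.99862666 -0.00355403 -0.05227014]
footNE [[0.54395096 0.15514344 0.005     ]]
blade [[0.54022774 0.15160586 0.034     ]
 [0.35407606 0.1748883  0.034     ]]
wb [[0.69, -0.011, 0.01], [0.749, 0.097, 0.043]]
tape [[0.681, -0.16, 0.006], [0.803, -0.057, 0.03]]
sp [[0.373, 0.18, 0.006], [0.523, 0.363, 0.936]]
drv [[0.339, 0.114, 0.007], [0.577, 0.45, 1.329]]
crate [[0.577, 0.167, 0.007], [0.821, 0.474, 0.24]]
blue [[0.8, -0.05, 0.009], [0.877, 0.138, 0.11]]
```

View pics/crop.png

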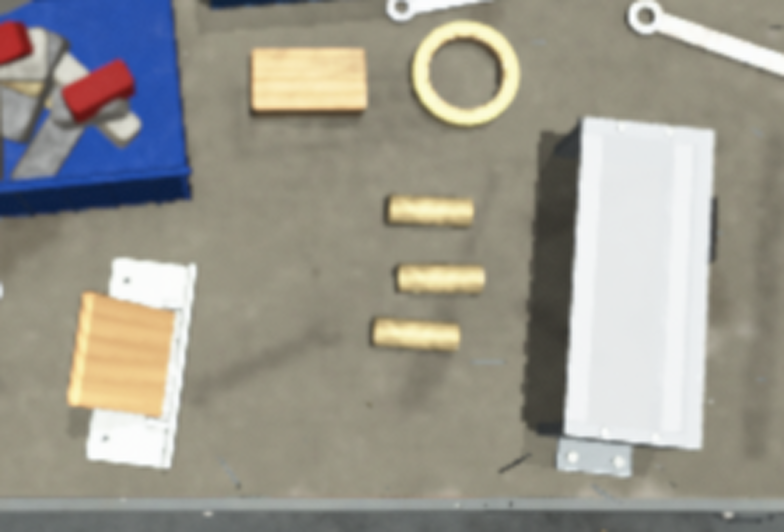

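The crop shows the blade's front top edge running (195,265)–(170,467), the bars at (431,211), (440,278) and (417,335), and the roof corners at (582,118), (715,128), (701,448) and (565,435). I'll cast those onto their planes and mask out zero depths.

Run:
```python
from h import *
D=np.load('top0.npz');im,de=D['im'],D['de'];C=cloud('top',de)
hsv=cv2.cvtColor(im,cv2.COLOR_RGB2HSV);Z=np.where(de>0,C[...,2],-1)
f=lambda a:np.array(a,float)/2.8+[220,170]-0.3
print('blade',plane('top',f([[195,265],[170,467]]),.034))
print('foot back',plane('top',f([[112,258],[87,458]]),.005))
print('roof',plane('top',f([[582,118],[715,128],[701,448],[565,435]]),.118))
print('plate top edge',plane('top',f([[86,292],[69,403]]),.115))
def sub(u0,u1,v0,v1):
    m=np.zeros((480,640),bool);m[v0:v1,u0:u1]=1;return m
m=(sub(340,405,230,300)&(Z>0.008)&(hsv[...,1]>60)).astype(np.uint8)
n,l,st,ce=cv2.connectedComponentsWithStats(m)
for i in range(1,n):
    if st[i,4]<50: continue
    P=C[l==i];r=cv2.minAreaRect(P[:,:2].astype(np.float32)*1000);print('bar',st[i,4],np.round(r[0]),np.round(r[1]),round(r[2],1),Z[l==i].max(),np.round(cv2.boxPoints(r)).tolist())
mm=sub(400,500,190,350)&(abs(Z-0.118)<0.006);P=C[mm]
for ext_,nm in[(np.max,'mouth'),(np.min,'back')]:
    pts=[]
    for v in range(225,320):
        r=np.where(mm[v])[0]
        if len(r)>20: pts.append(C[v,r[0] if nm=='mouth' else r[-1]])
    pts=np.array(pts);k=np.polyfit(pts[:,0],pts[:,1],1);print(nm,k,np.degrees(np.arctan(k[0])),pts[:,0].min(),pts[:,0].max())
for a,b in ((.8,0),):
    wood=cv2.erode((sub(235,285,265,325)&(hsv[...,1]>70)&(Z>0.03)).astype(np.uint8),np.ones((3,3)))>0
    P=C[wood];A=P-P.mean(0);w=np.linalg.svd(A,full_matrices=False)[2];print('wood mean',P.mean(0),'normal',w[2],'axes',w[0],w[1],P.min(0),P.max(0))
for k,b in dict(sp=(203,222,265,335),drv=(172,203,250,348),crate=(150,292,140,250)).items():
    P=C[sub(*b)&(Z>0.006)];print(k,np.round(np.percentile(P,[2,98],axis=0),3).tolist())
```

```text
blade [[0.5393211  0.15068966 0.034     ]
 [0.35286263 0.1712423  0.034     ]]
foot back [[0.54939807 0.23150461 0.005     ]
 [0.36057282 0.25029512 0.005     ]]
roof [[ 0.66450214 -0.19982785  0.118     ]
 [ 0.65608796 -0.31966135  0.118     ]
 [ 0.37224794 -0.29078112  0.118     ]
 [ 0.38249296 -0.17361264  0.118     ]]
plate top edge [[0.50453667 0.24382922 0.115     ]
 [0.40819642 0.25581627 0.115     ]]
bar 259 [595. -75.] [79. 28.] 89.4 0.033635695127467904 [[581.0, -115.0], [609.0, -115.0], [610.0, -36.0], [582.0, -35.0]]
bar 263 [530. -83.] [80. 28.] 89.7 0.03654435327052168 [[516.0, -123.0], [544.0, -123.0], [544.0, -43.0], [517.0, -43.0]]
bar 265 [476. -59.] [79. 27.] 86.2 0.03402373514064016 [[460.0, -97.0], [487.0, -99.0], [493.0, -20.0], [465.0, -18.0]]
mouth [-0.09970916 -0.13534956] -5.694093729271041 0.3970548080849737 0.6303849199598233
back [-0.1015088  -0.24988938] -5.796172107174991 0.39775127036746266 0.6316766628143082
wood mean [0.45273241 0.21795632 0.08083268] normal [-0.0897461  -0.80833454  0.58184269] axes [0.18922656 0.55972027 0.80678778] [ 0.97782358 -0.18250615 -0.10272565] [0.40451334 0.18188369 0.03039602] [0.5023032  0.25066889 0.12298906]
sp [[0.374, 0.339, 0.006], [0.523, 0.363, 0.015]]
drv [[0.339, 0.405, 0.007], [0.577, 0.45, 0.036]]
crate [[0.578, 0.17, 0.007], [0.821, 0.474, 0.228]]
```

Emit:
send_rows([
  [[28,-10,-8],-0.044,-1],
  [[28,-9,-8],-0.044,-1],
  [[29,-7,-8],-0.044,-1],
  [[29,-6,-8],-0.044,-1],
  [[29,-5,-8],-0.044,-1],
])

```text
clock: 0.52
ee_pos: [0.0667, 0.6369, 0.2963]
tcp_rot: [-0.163, -3.137, 0.001]
wrist_force: [-0.2, -0.0, -0.5]
gripper_width: 0.0853
finger_force: 0.0
```

Emit:
send_rows([
  [[0,-38,0],0,-1],
  [[0,-38,0],0,-1],
  [[0,-38,0],0,-1],
  [[0,-38,0],0,-1],
  [[0,-38,0],0,-1],
])

```text
clock: 0.93
ee_pos: [0.0477, 0.4465, 0.2956]
tcp_rot: [-0.166, -3.137, 0.001]
wrist_force: [-0.2, -0.1, 0.3]
gripper_width: 0.0856
finger_force: 0.0
```

Run:
```python
from h import *
s=get_state();print(s['clock'],s['joint_pos'].round(3),s['ee_pos'].round(3));print(Ro.from_rotvec(s['tcp_rot']).as_matrix().round(3),s['wrist_force'])
```

```text
0.9333 [ 1.408 -0.395  1.838 -0.     1.7   -0.058] [0.048 0.447 0.296]
[[-0.994  0.105 -0.   ]
 [ 0.105  0.994 -0.001]
 [ 0.    -0.001 -1.   ]] [-0.22318478 -0.10835154  0.27268606]
```

Emit:
send_rows([
  [[0,-25,0],0,-1],
  [[0,-25,0],0,-1],
  [[0,-25,0],0,-1],
  [[0,-20,0],0,-1],
  [[0,-20,0],0,-1],
])

```text
clock: 1.35
ee_pos: [0.0357, 0.3327, 0.2961]
tcp_rot: [0.166, 3.137, 0.0]
wrist_force: [-1.0, 0.0, -0.1]
gripper_width: 0.0852
finger_force: 0.0
```

```bash
cat > st.py <<'E'
from h import *
s=get_state();print(s['clock'],s['joint_pos'].round(3),s['ee_pos'].round(4));print(Ro.from_rotvec(s['tcp_rot']).as_matrix().round(3).tolist(),s['wrist_force'].round(1),s['gripper_width'],s['finger_force'])
E
python3 st.py
```

```text
1.35 [ 1.388 -0.679  2.014 -0.     1.806 -0.077] [0.0357 0.3327 0.2961]
[[-0.994, 0.106, 0.0], [0.106, 0.994, 0.0], [-0.0, 0.0, -1.0]] [-1.   0.  -0.1] 0.08516642152372786 0.0
```

Emit:
send_rows([
  [[0,0,-30],0,-1],
  [[0,0,-30],0,-1],
  [[0,0,-30],0,-1],
  [[0,-10,-20],0,-1],
  [[0,-10,-20],0,-1],
])

```text
clock: 1.77
ee_pos: [0.0337, 0.3137, 0.4274]
tcp_rot: [0.166, 3.137, -0.0]
wrist_force: [0.7, 0.2, -0.2]
gripper_width: 0.0855
finger_force: 0.0
```

```bash
python3 st.py
```

```text
1.7667 [ 1.383 -0.658  1.789 -0.     2.011 -0.082] [0.0337 0.3137 0.4274]
[[-0.994, 0.106, 0.0], [0.106, 0.994, -0.0], [-0.0, -0.0, -1.0]] [ 0.7  0.2 -0.2] 0.08549446469516664 0.0
```

Emit:
send_rows([
  [[0,-25,0],0,-1],
  [[0,-25,0],0,-1],
  [[0,-20,0],0,-1],
  [[0,-20,0],0,-1],
  [[0,-20,0],0,-1],
])

```text
clock: 2.18
ee_pos: [0.0247, 0.2281, 0.4362]
tcp_rot: [-0.166, -3.136, 0.032]
wrist_force: [0.5, 1.1, -0.6]
gripper_width: 0.0854
finger_force: 0.0
```

```bash
python3 st.py
```

```text
2.1833 [ 1.354e+00 -8.290e-01  1.853e+00 -2.000e-03  2.137e+00 -1.120e-01] [0.0247 0.2281 0.4362]
[[-0.994, 0.106, -0.002], [0.106, 0.994, -0.02], [0.0, -0.02, -1.0]] [ 0.5  1.1 -0.6] 0.08540900868998832 0.0
```

Emit:
send_rows([
  [[28,24,0],0,-1],
  [[28,24,0],0,-1],
  [[28,24,0],0,-1],
  [[28,24,0],0,-1],
  [[28,24,0],0,-1],
])

```text
clock: 2.6
ee_pos: [-0.1018, 0.3619, 0.435]
tcp_rot: [-0.165, -3.136, 0.027]
wrist_force: [1.5, 1.1, -0.5]
gripper_width: 0.0849
finger_force: 0.0
```

Emit:
send_rows([
  [[33,-16,0],0,-1],
  [[33,-16,0],0,-1],
  [[33,-16,0],0,-1],
  [[33,-16,0],0,-1],
  [[33,-16,0],0,-1],
])

```text
clock: 3.02
ee_pos: [-0.2743, 0.2977, 0.4366]
tcp_rot: [-0.166, -3.136, 0.027]
wrist_force: [-0.0, 0.7, 0.7]
gripper_width: 0.0857
finger_force: 0.0
```

Emit:
send_rows([
  [[18,-24,0],0,-1],
  [[18,-24,0],0,-1],
  [[18,-24,0],0,-1],
  [[18,-24,0],0,-1],
  [[18,-24,0],0,-1],
])

```text
clock: 3.43
ee_pos: [-0.3757, 0.1875, 0.4386]
tcp_rot: [-0.166, -3.136, 0.028]
wrist_force: [-0.6, 0.9, 1.1]
gripper_width: 0.0856
finger_force: 0.0
```

```bash
python3 st.py
```

```text
3.4333 [ 2.608 -0.42   1.625  0.017  1.944  1.149] [-0.3757  0.1875  0.4386]
[[-0.994, 0.105, -0.002], [0.105, 0.994, -0.017], [0.0, -0.018, -1.0]] [-0.6  0.9  1.1] 0.08562312130043022 0.0
```

Emit:
send_rows([
  [[10,-30,0],0,-1],
  [[6,-30,0],0,-1],
  [[5,-30,0],0,-1],
  [[5,-30,0],0,-1],
  [[5,-30,0],0,-1],
])

```text
clock: 3.85
ee_pos: [-0.4067, 0.0889, 0.4417]
tcp_rot: [-0.166, -3.126, 0.085]
wrist_force: [-0.1, 0.8, 0.2]
gripper_width: 0.0852
finger_force: 0.0
```

```bash
python3 st.py
```

```text
3.85 [ 2.83  -0.431  1.628  0.059  1.948  1.387] [-0.4067  0.0889  0.4417]
[[-0.994, 0.105, -0.013], [0.106, 0.993, -0.053], [0.007, -0.054, -0.998]] [-0.1  0.8  0.2] 0.08519558312150381 0.0
```

Emit:
send_rows([
  [[0,-40,0],0,-1],
  [[0,-40,0],0,-1],
  [[0,-40,0],0,-1],
  [[0,-40,0],0,-1],
  [[0,-40,0],0,-1],
])

```text
clock: 4.27
ee_pos: [-0.377, 0.046, 0.4619]
tcp_rot: [-0.162, -3.085, 0.266]
wrist_force: [0.2, 0.6, 0.4]
gripper_width: 0.0853
finger_force: 0.0
```

```bash
python3 st.py
```

```text
4.2667 [ 2.83  -0.509  1.652  0.194  1.996  1.444] [-0.377   0.046   0.4619]
[[-0.994, 0.101, -0.05], [0.108, 0.98, -0.168], [0.032, -0.173, -0.984]] [0.2 0.6 0.4] 0.08527660404264362 0.0
```

Emit:
send_rows([
  [[4,-40,7],0,-1],
  [[4,-40,7],0,-1],
  [[4,-40,7],0,-1],
  [[4,-40,7],0,-1],
  [[4,-40,7],0,-1],
])

```text
clock: 4.68
ee_pos: [-0.3666, 0.0092, 0.4721]
tcp_rot: [-0.16, -3.032, 0.445]
wrist_force: [0.3, 0.1, 0.2]
gripper_width: 0.0853
finger_force: 0.0
```

Emit:
send_rows([
  [[4,-39,10],0,-1],
  [[4,-39,10],0,-1],
  [[4,-39,10],0,-1],
  [[4,-39,10],0,-1],
  [[4,-39,10],0,-1],
])

```text
clock: 5.1
ee_pos: [-0.3564, -0.0251, 0.4913]
tcp_rot: [-0.157, -2.972, 0.614]
wrist_force: [-0.3, -0.8, -0.2]
gripper_width: 0.0853
finger_force: 0.0
```

```bash
python3 st.py
```

```text
5.1 [ 2.83  -0.59   1.682  0.466  2.008  1.574] [-0.3564 -0.0251  0.4913]
[[-0.989, 0.08, -0.122], [0.122, 0.913, -0.389], [0.08, -0.399, -0.913]] [-0.3 -0.8 -0.2] 0.08526959215505726 0.0
```

Emit:
send_rows([
  [[4,-37,15],0,-1],
  [[4,-37,15],0,-1],
  [[4,-37,15],0,-1],
  [[4,-37,15],0,-1],
  [[4,-37,15],0,-1],
])

```text
clock: 5.52
ee_pos: [-0.3473, -0.0562, 0.5068]
tcp_rot: [-0.154, -2.906, 0.77]
wrist_force: [0.1, -0.3, -0.1]
gripper_width: 0.0854
finger_force: 0.0
```

Emit:
send_rows([
  [[4,-35,20],0,-1],
  [[4,-35,20],0,-1],
  [[4,-35,20],0,-1],
  [[4,-35,20],0,-1],
])

```text
clock: 5.85
ee_pos: [-0.3408, -0.079, 0.5137]
tcp_rot: [-0.152, -2.849, 0.889]
wrist_force: [0.1, -0.4, 0.0]
gripper_width: 0.0852
finger_force: 0.0
```

```bash
python3 st.py
```

```text
5.85 [ 2.83  -0.659  1.727  0.687  1.977  1.678] [-0.3408 -0.079   0.5137]
[[-0.983, 0.051, -0.176], [0.142, 0.819, -0.556], [0.115, -0.571, -0.812]] [ 0.1 -0.4  0. ] 0.08518684990979797 0.0
```

Emit:
send_rows([
  [[-4,17,24],0,-1],
  [[-4,17,24],0,-1],
  [[-4,17,24],0,-1],
  [[-4,17,24],0,-1],
  [[-25,1,-4],0,-1],
])

```text
clock: 6.27
ee_pos: [-0.3144, -0.0788, 0.3888]
tcp_rot: [-0.157, -2.856, 0.892]
wrist_force: [0.5, -0.2, -1.8]
gripper_width: 0.0857
finger_force: 0.0
```

```bash
python3 st.py
```

```text
6.2667 [ 2.801 -0.804  2.006  0.66   1.894  1.571] [-0.3144 -0.0788  0.3888]
[[-0.984, 0.056, -0.17], [0.142, 0.818, -0.557], [0.108, -0.572, -0.813]] [ 0.5 -0.2 -1.8] 0.08574706969803746 0.0
```

Emit:
send_rows([
  [[-30,2,-5],0,-1],
  [[-30,2,-5],0,-1],
  [[-30,2,-5],0,-1],
  [[-30,2,-5],0,-1],
])

```text
clock: 6.6
ee_pos: [-0.2688, -0.0493, 0.4194]
tcp_rot: [-0.126, -2.905, 0.913]
wrist_force: [0.7, 0.4, -0.2]
gripper_width: 0.0854
finger_force: 0.0
```

```bash
python3 st.py
```

```text
6.6 [ 2.644 -0.83   1.965  0.69   2.092  1.488] [-0.2688 -0.0493  0.4194]
[[-0.992, 0.05, -0.114], [0.106, 0.818, -0.566], [0.065, -0.574, -0.817]] [ 0.7  0.4 -0.2] 0.08537331261576145 0.0
```

Emit:
send_rows([
  [[-30,2,-5],0,-1],
  [[-30,2,-5],0,-1],
  [[-30,2,-5],0,-1],
])

```text
clock: 6.85
ee_pos: [-0.2298, -0.0157, 0.444]
tcp_rot: [-0.107, -2.939, 0.936]
wrist_force: [-0.8, 0.3, -0.2]
gripper_width: 0.0855
finger_force: 0.0
```

```bash
python3 st.py
```

```text
6.85 [ 2.464 -0.83   1.925  0.701  2.269  1.368] [-0.2298 -0.0157  0.444 ]
[[-0.996, 0.049, -0.073], [0.083, 0.814, -0.575], [0.031, -0.579, -0.815]] [-0.8  0.3 -0.2] 0.08548400220544738 0.0
```

Emit:
send_rows([
  [[18,25,-18],0.053,-1],
  [[18,25,-18],0,-1],
  [[18,25,-18],0,-1],
  [[18,25,-18],0,-1],
  [[18,25,-18],0,-1],
])

```text
clock: 7.27
ee_pos: [-0.302, 0.1496, 0.445]
tcp_rot: [-0.188, -2.949, 0.942]
wrist_force: [-1.0, -0.7, 0.2]
gripper_width: 0.0852
finger_force: 0.0
```

Emit:
send_rows([
  [[-15,31,-22],0,-1],
  [[-15,31,-22],0,-1],
  [[-15,31,-22],0,-1],
  [[-15,31,-22],0,-1],
  [[-15,31,-22],0,-1],
])

```text
clock: 7.68
ee_pos: [-0.2018, 0.3284, 0.4449]
tcp_rot: [-0.188, -2.949, 0.942]
wrist_force: [-1.6, 0.6, -0.0]
gripper_width: 0.0855
finger_force: 0.0
```

Emit:
send_rows([
  [[-34,15,-11],0,-1],
  [[-34,15,-11],0,-1],
  [[-34,15,-11],0,-1],
  [[-34,15,-11],0,-1],
  [[-34,15,-11],0,-1],
])

```text
clock: 8.1
ee_pos: [-0.0209, 0.3978, 0.4463]
tcp_rot: [-0.187, -2.949, 0.941]
wrist_force: [0.1, 1.6, 0.5]
gripper_width: 0.0854
finger_force: 0.0
```

```bash
python3 st.py
```

```text
8.1 [ 1.526 -0.158  1.485  0.075  2.429  0.124] [-0.0209  0.3978  0.4463]
[[-0.992, 0.103, -0.075], [0.127, 0.809, -0.574], [0.001, -0.579, -0.815]] [0.1 1.6 0.5] 0.08539369216415513 0.0
```

Emit:
send_rows([
  [[-37,4,-3],0,-1],
  [[-37,4,-3],0,-1],
  [[-37,4,-3],0,-1],
  [[-37,4,-3],0,-1],
  [[-38,4,-3],0,-1],
])

```text
clock: 8.52
ee_pos: [0.1667, 0.3984, 0.4468]
tcp_rot: [-0.187, -2.95, 0.941]
wrist_force: [-1.0, 0.3, 0.0]
gripper_width: 0.0856
finger_force: 0.0
```

Emit:
send_rows([
  [[-38,-1,1],0,-1],
  [[-38,-1,1],0,-1],
  [[-38,-1,1],0,-1],
  [[-38,-1,1],0,-1],
  [[-38,-1,1],0,-1],
])

```text
clock: 8.93
ee_pos: [0.3544, 0.3672, 0.4455]
tcp_rot: [-0.187, -2.95, 0.94]
wrist_force: [0.6, 1.2, -0.2]
gripper_width: 0.0854
finger_force: 0.0
```

Emit:
send_rows([
  [[-22,7,28],0,-1],
  [[-22,7,28],0,-1],
  [[-22,7,28],0,-1],
  [[-22,7,28],0,-1],
  [[-22,7,28],0,-1],
])

```text
clock: 9.35
ee_pos: [0.4557, 0.301, 0.3096]
tcp_rot: [-0.187, -2.95, 0.94]
wrist_force: [-0.4, 0.6, -0.5]
gripper_width: 0.0853
finger_force: 0.0
```

```bash
python3 st.py
python3 - <<'E'
from h import *
s=get_state();im,de=eyes.snapshot('wrist');cv2.imwrite('pics/w1.png',im[...,::-1])
C=cloud('wrist',de,s);hsv=cv2.cvtColor(im,cv2.COLOR_RGB2HSV)
m=(de>0)&(C[...,2]>.03)&(C[...,2]<.13)&(hsv[...,1]>60)&(hsv[...,0]<30)&(abs(C[...,0]-.45)<.08)&(abs(C[...,1]-.22)<.08)
m=cv2.erode(m.astype(np.uint8),np.ones((3,3)))>0
P=C[m];print(len(P),P.min(0),P.max(0));w=np.linalg.svd(P-P.mean(0),full_matrices=False)[2];print(P.mean(0),w)
E
```

```text
9.35 [ 0.722  0.075  1.478 -0.441  2.037 -0.832] [0.4557 0.301  0.3096]
[[-0.992, 0.103, -0.074], [0.127, 0.809, -0.574], [0.001, -0.578, -0.816]] [-0.4  0.6 -0.5] 0.08533505565179861 0.0
3506 [0.40031335 0.18476864 0.03560129] [0.50412141 0.25943719 0.11833596]
[0.44921502 0.23382744 0.09589009] [[-0.3882732  -0.54836195 -0.74063695]
 [-0.91666367  0.31242253  0.2492386 ]
 [-0.0947187  -0.77568765  0.62396877]]
```

View pics/w1.png

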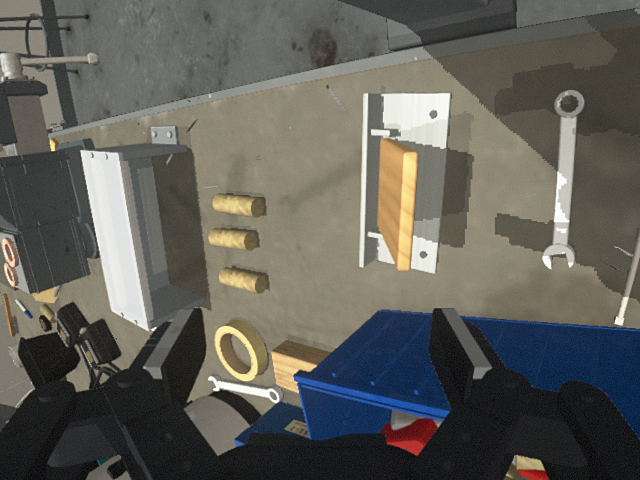

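The wrist view shows the handle plate at about (398,205) and the foot at (405,180), aligned with the tilted gripper. Bars and hood are clear at left, and the measured plate agrees with the estimate.

Emit:
send_rows([
  [[-2,14,20],0,-1],
  [[-2,14,20],0,-1],
  [[-1,14,20],0,-1],
  [[-1,14,20],0,-1],
  [[-1,15,20],0,-1],
])

```text
clock: 9.82
ee_pos: [0.4617, 0.3009, 0.1872]
tcp_rot: [-0.188, -2.95, 0.94]
wrist_force: [-0.3, 0.2, -0.5]
gripper_width: 0.0851
finger_force: 0.0
```

Emit:
send_rows([
  [[0,0,25],0,-1],
  [[0,0,25],0,-1],
  [[0,0,25],0,-1],
  [[0,0,25],0,-1],
  [[0,0,22],0,-1],
])

```text
clock: 10.23
ee_pos: [0.4523, 0.23, 0.0876]
tcp_rot: [-0.188, -2.95, 0.94]
wrist_force: [0.2, -0.3, 0.7]
gripper_width: 0.0851
finger_force: 0.0
```

```bash
python3 st.py
python3 - <<'E'
from h import *
im,de=eyes.snapshot('wrist');im2,_=eyes.snapshot('scene');cv2.imwrite('pics/w2.png',np.hstack([cv2.resize(im,(400,300)),cv2.resize(im2[200:360,210:424],(400,300))])[...,::-1])
E
```

```text
10.2333 [ 0.638  0.115  1.809 -0.432  1.666 -0.748] [0.4523 0.23   0.0876]
[[-0.992, 0.103, -0.075], [0.127, 0.809, -0.574], [0.001, -0.579, -0.815]] [ 0.2 -0.3  0.7] 0.08514483830749678 0.0
```

View pics/w2.png

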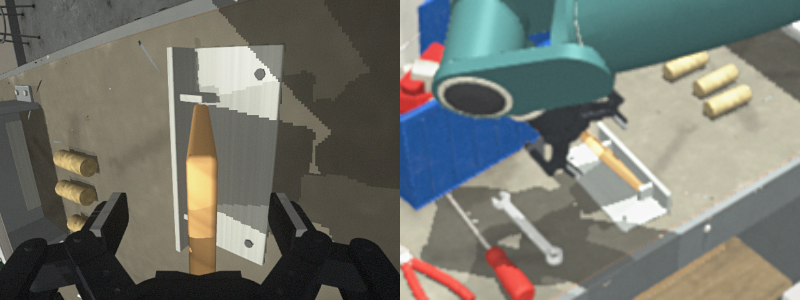

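The plate (202,200 in the left panel) lies midway between the fingers at 110 and 295. Closing now.

Emit:
send_rows([
  [[0,0,0],0,1],
  [[0,0,0],0,1],
  [[0,0,0],0,1],
  [[0,0,0],0,1],
  [[0,0,0],0,1],
], force=60)

```text
clock: 10.75
ee_pos: [0.4531, 0.2313, 0.0897]
tcp_rot: [-0.187, -2.951, 0.94]
wrist_force: [-0.6, -0.1, 0.1]
gripper_width: 0.0257
finger_force: 0.0
```

Emit:
send_rows([
  [[0,0,0],0,1],
  [[0,0,0],0,1],
  [[0,0,0],0,1],
  [[0,0,0],0,1],
  [[0,0,0],0,1],
])

```text
clock: 11.17
ee_pos: [0.4528, 0.2307, 0.0888]
tcp_rot: [-0.187, -2.95, 0.941]
wrist_force: [-0.4, 0.1, -4.7]
gripper_width: 0.0114
finger_force: 59.0
```

```bash
python3 st.py
```

```text
11.1667 [ 0.639  0.115  1.806 -0.432  1.668 -0.748] [0.4528 0.2307 0.0888]
[[-0.992, 0.103, -0.074], [0.127, 0.809, -0.574], [0.001, -0.579, -0.815]] [-0.4  0.1 -4.7] 0.011414081986321099 59.022043347358704
```

Emit:
send_rows([
  [[0,-2,-2],0,1],
  [[-5,-22,16],0,1],
  [[-5,-22,16],0,1],
  [[-5,-22,16],0,1],
  [[-5,-23,16],0,1],
])

```text
clock: 11.58
ee_pos: [0.4586, 0.1179, 0.0912]
tcp_rot: [-0.187, -2.95, 0.941]
wrist_force: [0.7, -0.6, -4.8]
gripper_width: 0.0112
finger_force: 59.3
```

Emit:
send_rows([
  [[-16,-5.7,4],0,1],
  [[-16,-5.7,4],0,1],
  [[-16,-5.7,4],0,1],
  [[-16,-5.7,4],0,1],
  [[-17,-5.8,4],0,1],
])

```text
clock: 12.0
ee_pos: [0.5358, 0.0735, 0.0914]
tcp_rot: [-0.187, -2.95, 0.941]
wrist_force: [-0.3, 0.4, -3.4]
gripper_width: 0.0114
finger_force: 60.1
```

```bash
python3 st.py
python3 - <<'E'
from h import *
im,de=eyes.snapshot('scene');cv2.imwrite('pics/s3.png',cv2.resize(im[150:390,220:540],(800,600))[...,::-1])
E
```

```text
12.0 [ 0.343  0.095  1.824 -0.543  1.54  -0.995] [0.5358 0.0735 0.0914]
[[-0.992, 0.103, -0.074], [0.127, 0.809, -0.574], [0.001, -0.579, -0.815]] [-0.3  0.4 -3.4] 0.011439388302620052 60.14394164085388
```

View pics/s3.png

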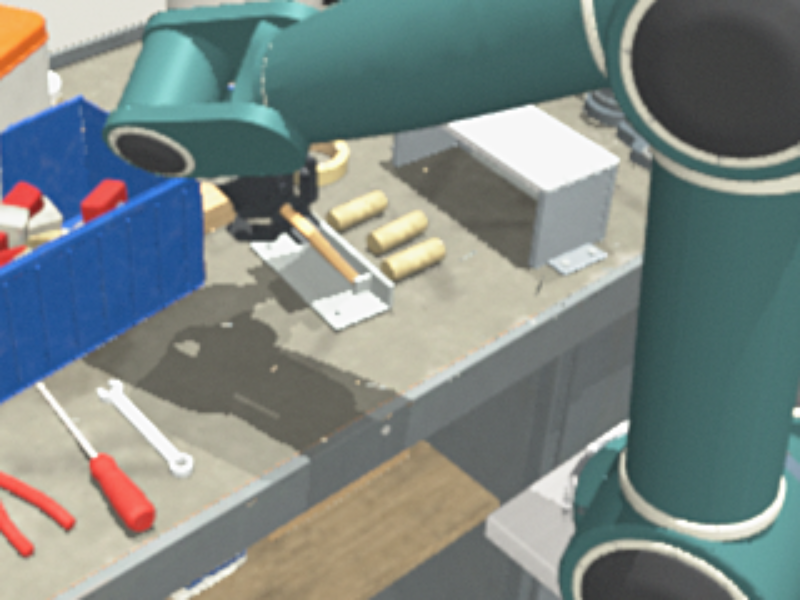

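The straightedge stands at about (330,270) squarely in front of the three bars (360,210), (398,230) and (413,257). Pushing along the hood axis.

Emit:
send_rows([
  [[0,-8,6],0,1],
  [[-0.5,-8,5.7],0,1],
  [[-0.3,-8,5.7],0,1],
  [[-0.3,-8,5.7],0,1],
  [[-0.3,-8,5.7],0,1],
])

```text
clock: 12.47
ee_pos: [0.5297, 0.0246, 0.0911]
tcp_rot: [-0.187, -2.952, 0.939]
wrist_force: [1.5, 8.0, -5.9]
gripper_width: 0.0113
finger_force: 60.5
```

Emit:
send_rows([
  [[-0.3,-8,5.7],0,1],
  [[-0.3,-8,5.7],0,1],
  [[-0.3,-8,5.7],0,1],
  [[-0.3,-8,5.7],0,1],
  [[-0.3,-8,5.7],0,1],
])

```text
clock: 12.88
ee_pos: [0.5248, -0.0242, 0.0911]
tcp_rot: [-0.187, -2.952, 0.939]
wrist_force: [0.2, 8.1, -5.5]
gripper_width: 0.0114
finger_force: 60.7
```

```bash
python3 st.py
python3 - <<'E'
from h import *
im,de=eyes.snapshot('top');im2,_=eyes.snapshot('scene')
cv2.imwrite('pics/t4.png',np.hstack([cv2.resize(im[200:350,300:500],(400,300)),cv2.resize(im2[180:330,300:500],(400,300))])[...,::-1])
E
```

```text
12.8833 [ 0.185  0.009  1.914 -0.587  1.456 -1.119] [ 0.5248 -0.0242  0.0911]
[[-0.992, 0.103, -0.073], [0.126, 0.81, -0.573], [0.0, -0.578, -0.816]] [ 0.2  8.1 -5.5] 0.01138165814129963 60.73344111442566
```

View pics/t4.png

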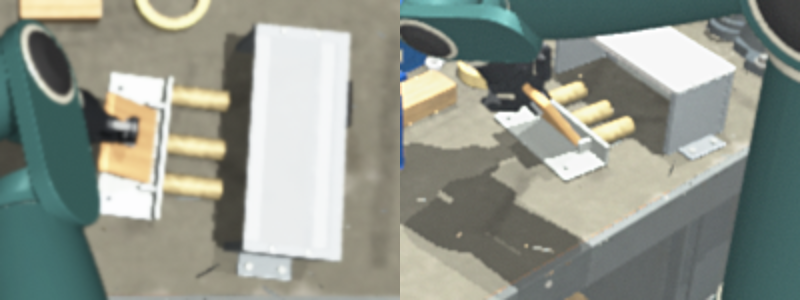

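All three bars touch the blade front in both panels: (200,97), (197,147), (193,186) at left. Continuing to the stop.

Emit:
send_rows([
  [[-0.3,-8,5.7],0,1],
  [[-0.3,-8,5.7],0,1],
  [[-0.3,-8,5.7],0,1],
  [[-0.3,-8,5.7],0,1],
  [[-0.3,-8,5.7],0,1],
])

```text
clock: 13.4
ee_pos: [0.5204, -0.0724, 0.0912]
tcp_rot: [-0.187, -2.952, 0.94]
wrist_force: [1.3, 8.6, -3.2]
gripper_width: 0.0114
finger_force: 61.0
```

Emit:
send_rows([
  [[-0.3,-8,5.7],0,1],
  [[-0.3,-8,5.7],0,1],
  [[-0.3,-8,5.7],0,1],
  [[-0.3,-8,5.7],0,1],
  [[-0.3,-8,5.7],0,1],
])

```text
clock: 13.82
ee_pos: [0.5157, -0.1214, 0.0911]
tcp_rot: [-0.187, -2.952, 0.94]
wrist_force: [2.0, 10.3, -2.3]
gripper_width: 0.0112
finger_force: 61.3
```

Emit:
send_rows([
  [[0,-3,2.1],0,1],
  [[0,-3,2.1],0,1],
])

```text
clock: 13.98
ee_pos: [0.5148, -0.1286, 0.0913]
tcp_rot: [-0.188, -2.952, 0.94]
wrist_force: [0.7, 10.3, -0.9]
gripper_width: 0.0116
finger_force: 61.2
```

Emit:
send_rows([
  [[0,-2.4,1.7],0,1],
  [[0,-2.4,1.7],0,1],
])

```text
clock: 14.15
ee_pos: [0.5142, -0.1342, 0.0913]
tcp_rot: [-0.187, -2.952, 0.94]
wrist_force: [1.0, 10.6, -2.0]
gripper_width: 0.0112
finger_force: 61.3
```

Emit:
send_rows([
  [[0,-1.6,1.1],0,1],
  [[0,-1.6,1.1],0,1],
])

```text
clock: 14.32
ee_pos: [0.5137, -0.138, 0.0913]
tcp_rot: [-0.187, -2.952, 0.94]
wrist_force: [0.7, 11.3, -2.5]
gripper_width: 0.0112
finger_force: 61.2
```

Emit:
send_rows([
  [[0,-1.6,1.1],0,1],
  [[0,-0.8,0.5],0,1],
])

```text
clock: 14.48
ee_pos: [0.5132, -0.1395, 0.0918]
tcp_rot: [-0.188, -2.953, 0.936]
wrist_force: [-11.2, 39.1, 14.9]
gripper_width: 0.0116
finger_force: 67.0
```

Contact with the stop at the expected place (39 N). Drawing back.

Emit:
send_rows([
  [[0,4,-2.9],0,1],
  [[0.3,8,-5.8],0,1],
  [[0.5,16,-11.5],0,1],
  [[0.5,16,-11.5],0,1],
  [[0.5,16,-11.5],0,1],
])

```text
clock: 14.9
ee_pos: [0.5205, -0.0669, 0.0916]
tcp_rot: [-0.188, -2.95, 0.942]
wrist_force: [0.5, 0.1, -4.8]
gripper_width: 0.0116
finger_force: 60.0
```

Emit:
send_rows([
  [[0.5,16,-11.5],0,1],
  [[0.3,8,-5.8],0,1],
  [[0,0,0],0,1],
  [[0,0,0],0,1],
  [[0,0.6,0.8],0,1],
])

```text
clock: 15.32
ee_pos: [0.5236, -0.0389, 0.0909]
tcp_rot: [-0.188, -2.95, 0.942]
wrist_force: [0.3, -0.1, -4.3]
gripper_width: 0.0116
finger_force: 60.0
```

```bash
python3 st.py
python3 - <<'E'
from h import *
im,de=eyes.snapshot('top');im2,d2=eyes.snapshot('scene')
cv2.imwrite('pics/t5.png',np.hstack([cv2.resize(im[200:350,300:500],(400,300)),cv2.resize(im2[180:330,300:500],(400,300))])[...,::-1])
C=cloud('scene',d2);Z=np.where(d2>0,C[...,2],-1)
# foot surface & bars under hood from scene view
for x0 in (.46,.48,.50,.52,.54,.56,.58,.6):
    m=(abs(C[...,0]-x0)<.008)&(C[...,1]<.0)&(C[...,1]>-.12)&(Z>-.01)&(Z<.015);print(x0,m.sum(),np.round(np.percentile(Z[m],[10,50,90]),4) if m.sum() else '')
E
```

```text
15.3167 [ 1.600e-01  1.000e-03  1.923e+00 -5.950e-01  1.443e+00 -1.138e+00] [ 0.5236 -0.0389  0.0909]
[[-0.992, 0.103, -0.074], [0.127, 0.808, -0.575], [0.0, -0.58, -0.815]] [ 0.3 -0.1 -4.3] 0.011634569446400914 60.048497915267944
0.46 115 [0.0003 0.0069 0.0108]
0.48 101 [-0.0003  0.0059  0.0095]
0.5 105 [-0.0003  0.006   0.0098]
0.52 102 [-0.0009  0.0061  0.0095]
0.54 103 [-0.0019  0.0059  0.0096]
0.56 96 [-0.0009  0.0049  0.0102]
0.58 97 [-0.0015  0.0054  0.0091]
0.6 84 [-0.0013  0.0031  0.008 ]
```

View pics/t5.png

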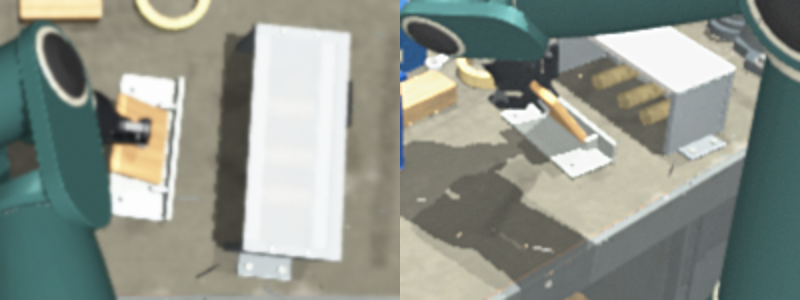

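The bars sit under the hood, showing faintly through the roof at (290,107), (285,150), (285,187), and the straightedge is clear of the mouth. Now lowering it until contact.

Emit:
send_rows([
  [[0,0.6,0.8],0,1],
  [[0,0,0],0,1],
])

```text
clock: 15.58
ee_pos: [0.5235, -0.0389, 0.0896]
tcp_rot: [-0.189, -2.95, 0.941]
wrist_force: [-0.6, 0.3, -5.1]
gripper_width: 0.0109
finger_force: 60.1
```

Emit:
send_rows([
  [[0,0.6,0.8],0,1],
  [[0,0,0],0,1],
])

```text
clock: 15.75
ee_pos: [0.5236, -0.0386, 0.0886]
tcp_rot: [-0.188, -2.95, 0.941]
wrist_force: [0.1, 0.3, -4.8]
gripper_width: 0.0113
finger_force: 60.1
```

Emit:
send_rows([
  [[0,0.3,0.4],0,1],
  [[0,0,0],0,1],
])

```text
clock: 15.92
ee_pos: [0.5237, -0.0385, 0.0884]
tcp_rot: [-0.188, -2.95, 0.942]
wrist_force: [0.2, -0.9, -2.5]
gripper_width: 0.0114
finger_force: 60.4
```

Touching down. One more small step, then open.

Emit:
send_rows([
  [[0,0.3,0.5],0,1],
  [[0,0,0],0,1],
])

```text
clock: 16.08
ee_pos: [0.5239, -0.0385, 0.0883]
tcp_rot: [-0.188, -2.951, 0.942]
wrist_force: [-0.4, -1.4, 2.9]
gripper_width: 0.0116
finger_force: 60.9
```

Emit:
send_rows([
  [[0,0,0],0,0.4],
  [[0,0,0],0,0],
  [[0,0,0],0,0],
  [[0,0,0],0,0],
  [[0,0,0],0,0],
])

```text
clock: 16.5
ee_pos: [0.5237, -0.0384, 0.0877]
tcp_rot: [-0.188, -2.95, 0.941]
wrist_force: [-0.1, -0.5, 0.9]
gripper_width: 0.0426
finger_force: 0.0
```

Emit:
send_rows([
  [[0,0,-5],0,0],
  [[0,0,-15],0,0],
  [[0,0,-25],0,0],
  [[0,0,-25],0,0],
  [[0,0,-25],0,0],
])

```text
clock: 16.92
ee_pos: [0.5306, 0.0168, 0.1664]
tcp_rot: [-0.188, -2.95, 0.941]
wrist_force: [-0.5, 0.3, -0.3]
gripper_width: 0.0426
finger_force: 0.0
```

Emit:
send_rows([
  [[0,0,-30],0,0],
  [[0,0,-20],0,0],
  [[0,0,0],0,0],
  [[0,0,0],0,0],
  [[0,0,0],0,0],
])

```text
clock: 17.33
ee_pos: [0.5341, 0.0447, 0.2051]
tcp_rot: [-0.187, -2.949, 0.941]
wrist_force: [0.0, -0.8, 0.6]
gripper_width: 0.0426
finger_force: 0.0
```

```bash
python3 st.py
python3 - <<'E'
from h import *
im,de=eyes.snapshot('top');im2,d2=eyes.snapshot('scene')
cv2.imwrite('pics/t6.png',np.hstack([cv2.resize(im[200:350,300:500],(400,300)),cv2.resize(im2[180:330,300:500],(400,300))])[...,::-1])
# bars seen in scene under hood: near-end extents from cloud
C=cloud('scene',d2);hsv=cv2.cvtColor(im2,cv2.COLOR_RGB2HSV)
o=np.array([.5128,-.2925]);ax=np.array([-.0992,-.995]);ay=np.array([.995,-.0992])
q=C[...,:2]-o;hx=q@ax;hy=q@ay
m=(d2>0)&(C[...,2]>.006)&(C[...,2]<.034)&(hx>-.14)&(hx<.0)&(abs(hy)<.12)&(hsv[...,1]>60)
n,l,st,_=cv2.connectedComponentsWithStats(m.astype(np.uint8))
for i in range(1,n):
    if st[i,4]>40: print(st[i,4],'hx',np.percentile(hx[l==i],[2,98]).round(3),'hy',np.percentile(hy[l==i],[2,50,98]).round(3))
E
```

```text
17.3333 [ 0.298 -0.029  1.754 -0.559  1.682 -1.134] [0.5341 0.0447 0.2051]
[[-0.992, 0.102, -0.074], [0.127, 0.809, -0.575], [0.001, -0.579, -0.815]] [ 0.  -0.8  0.6] 0.04258782097561434 0.0
153 hx [-0.084 -0.011] hy [0.04  0.049 0.068]
163 hx [-0.084 -0.016] hy [-0.025 -0.018  0.001]
121 hx [-0.086 -0.04 ] hy [-0.077 -0.067 -0.05 ]
```

View pics/t6.png

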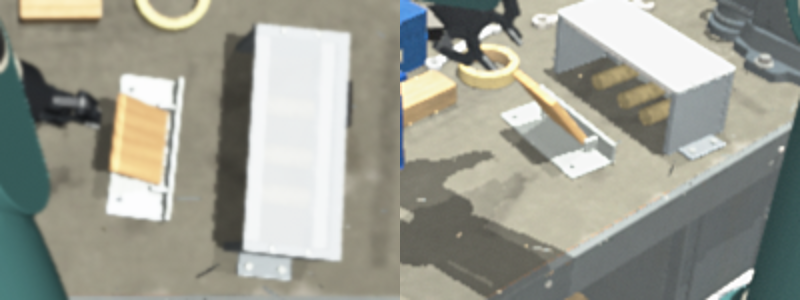

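The straightedge stands on its foot well outside the mouth. The bars' near ends are about 84–86 mm from the stop, so their far ends are within about 6 mm of it. Nothing else appears disturbed, so I'm handing in.

```bash
python3 -c "
from workcell import job
print(job.job_done())"
```

```text
the job is handed in; nothing more can be done
None
```

I handed the job in at about 17.5 s. All three bars are under the hood with their far ends within about 6 mm of the back stop, and the straightedge is standing clear of the mouth; the hand-in gave no verdict.

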